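Free the cam lock and run the sieve tray in under the spray bar

TASK

Release the sieve tray's cam lock by pushing its lever right round, outwards and forwards, until the low side of the red cam faces the tray; only then push the tray gently forward along its runners until it is fully home against the end stop, under the spray bar. Leave the lever in the released position. Nothing is to be lifted: the tray stays down on its runners with the tub, stone and sherd lying in it, the tub upright, and the brush and jar beside the stand are left alone.

Things in the scene. Friction and masses are not known exactly. Their poses are not given: they have to be found in the camera images.
- stand: Fixed low timber rinse stand, 430 mm long (x -130 to +300 mm). Origin: table height, on the centre line, abreast of the cam bolt. Its x axis is forward, the way the tray slides (away from the robot, within 0.4 rad of world x); y is left, towards the cam; z up. A block on the left (x +-95, y 151 to 236, top at z 54 mm) carries the cam.
- runner (a point): Top of the left runner, 40 mm above the table. Guide strips (top 52 mm) keep the tray straight with 2 mm play each side. The end stop, a board across the far end, has its face at x = 280 mm of the stand (top 75 mm). The fixed spray bar, a 25 mm pipe, crosses at x = 210 mm, axis 168 mm up (nozzles down to 130 mm), on posts at y = +-172 mm.
- cam_axis (a point): The cam bolt's vertical axis, at (0, 185, 72) mm of the stand's frame, axes as the stand's. Two 8 mm stop pins, up to 90 mm above the table, stand close to the tray side of the lever arm, 45 mm behind and 45 mm ahead of the bolt.
- cam_lock (a joint): Turn of the cam and lever, rad, clockwise from above. 0: locked, lever straight back (stand -x), the red cam's high side (white dot) faces the tray. 1.57: lever outwards (+y). 3.14: low point, lever straight forward (+x), dot away from the tray. Stops at 0 and 3.25. Starts at 0 to 0.7. Stays where left; friction 0.22 N m (3.5 N at the grip). Cam: disc of radius 32 mm, 14 mm off the bolt, z 56 to 68 mm.
- lever_grip (a point): Middle of the upright black grip at the lever's end, 65 mm from the bolt's axis, turning with the cam: a post 24 mm in diameter, 79 to 141 mm above the table (this point 110 mm up). It rises above the tray's rim (90 mm), so a fingertip can push it above the rim, from the tray side outwards. The lever arm below it is 14 mm wide, z 70 to 78 mm.
- tray: Loose timber sieve tray with a wire mesh floor, 240 (x) x 260 (y) x 50 mm high, walls 15 mm, 0.5 to 1.1 kg. Origin: centre of its underside, on the runners 40 mm above the table; x forward as the stand's. Slides along the stand's x (about 3 to 10 N to push). Starts with its origin at x = 17 to 37 mm of the stand; home is x = 160 mm. Turning the cam may nudge it a few mm back; harmless.
- lug (a point): Middle of the front face of the steel lug on the rear end of the tray's left wall: 40 mm long, 30 mm wide, out to y = 160 mm of the stand, 56 to 70 mm above the table. With the cam locked it strikes the cam when the tray's origin is at about x = 50 to 55 mm of the stand; at the low point it clears the cam by 7 mm.
- tray_rear (a point): Middle of the outer face of the tray's rear wall (nearest the robot), 70 mm above the table. The wall is 260 mm wide, 40 to 90 mm above the table; push here.
- tub: Loose white open plastic tub with blue bands, 100 x 80 x 55 mm, standing on the mesh in the front right part of the tray. Origin: centre of its underside. Rides along.
- stone: Loose grey-brown stone, 48 mm across and 30 mm high, lying in the tray. Origin: centre of its underside. Rides along.
- sherd: Loose terracotta potsherd, 50 x 36 x 10 mm, lying in the tray. Origin: centre of its underside. Rides along.
- brush: Loose hand brush lying on the table to the right of the stand, about 250 to 300 mm from the centre line. Bystander, leave alone.
- jar: Loose specimen jar, 56 mm in diameter and 75 mm high, standing on the table left of the stand, 165 to 195 mm outwards of the cam bolt. Origin: centre of its underside. Bystander, leave alone.
Mind the look-alikes: they are no part of the job. Leave any brown, green or yellow look-alike of the tub alone.

How it is judged (in metres and radians):
On the way, in this order (a step that is already met when the one before it is completed fails the run):
1. the cam is turned to its low point while the tray still waits behind it (value of joint cam_lock above 2.79 rad and x of tray in the frame of stand below 0.062 m), for 0.2 s.
2. the tray is pushed home against the end stop (x of tray in the frame of stand above 0.154 m and value of joint cam_lock above 2.79 rad), for 0.2 s.
At the end, for the whole second after the job is handed in: The tray rests flat on its runners within 6 mm of the end stop and at rest, the cam lever is within 0.35 rad (20 degrees) of the low point or on its stop, and the tub (upright), stone and sherd lie in the tray (all of step 2 and z of tray in the frame of stand below 0.045 m and angle between tray's own z axis and vertical below 0.04 rad and linear speed of each of tray, tub below 0.01 m/s and z of tub in the frame of tray below 0.02 m and angle between tub's own z axis and vertical below 0.1 rad and z of stone in the frame of tray between -0.01 and 0.05 m and z of sherd in the frame of tray between -0.01 and 0.05 m); the robot touches nothing.
It fails at once if the tray is driven forward past the cam while the cam is not at its low point (more than 0.35 rad short of it) (x of tray in the frame of stand above 0.062 m and value of joint cam_lock below 2.79 rad).
It fails at once if the tray is lifted more than 12 mm or tipped off its runners (z of tray in the frame of stand above 0.052 m or angle between tray's own z axis and vertical above 0.1 rad).
It fails at once if the tray is shoved faster than 0.4 m/s (linear speed of tray above 0.4 m/s).
It fails at once if the tub, stone or sherd is lifted out of the tray, or the tub is tipped (z of tub in the frame of tray above 0.03 m or angle between tub's own z axis and vertical above 0.4 rad or z of any of stone, sherd in the frame of tray above 0.06 m).
It fails at once if the brush or the jar is moved more than 20 mm or knocked over (distance of any of brush, jar from where it was at the start of the episode above 0.02 m or angle between jar's own z axis and vertical above 0.3 rad).
It also fails if it takes over 54 s, if anything falls off the work surface, if the arm or the gripper's body presses on something with over 40 N, if the wrist force passes 120 N, or if a joint passes its speed limit or range.

ROBOT

A 6-joint arm with a two-finger parallel gripper is mounted at the origin on the work surface. World frame = base frame: x ahead of the robot, y to its left, z up, the work surface at z = 0. Lengths are in mm, angles in rad, forces in N, time in s.
With the tool pointing down it reaches from about 325 to 900 mm from the base axis. Payload 6.1 kg.
Tool frame: the origin (TCP) lies on the centre line of the jaws, within the pads' length; the fingertips stand 22 mm ahead of it and the grasp point (between the pads) lies 3 mm ahead of it; z points along the fingers, y is the direction in which the jaws open and shut (so a half turn about z gives the same grasp; the last joint's range is limited). The gripper opens to 85 mm and grips with 20 to 120 N. Pads are 22 mm wide; open, the fingers measure 114 mm over their backs; the gripper's body (76 mm by 85 mm) begins 54 mm behind the grasp point. The pads swing forward as they close: fully open they stand 13 mm farther back than shut.
Start: joints at [1.047, 0.22, 1.526, -0, 1.395, -0.126], TCP at [242.117, 576.19, 253.3] pointing down, gripper open.
Joint ranges: [-2.98, 2.98], [-0.91, 2.08], [0.09, 2.57], [-1.24, 4.39], [0.2, 2.65], [-2.68, 2.68]. Speed limits (rad/s): [2.57, 2.57, 3.01, 3.14, 3.14, 3.14].

INTERFACE

Orientations are given as a rotation vector (axis times angle).
In Python, from plant import robot gives the robot as it stands.
- The arm moves only by the tool carry_out, never from a script. Its argument "steps" is a list of rows, each a list of 3 entries, a list of its own where there are three numbers: the shift along the tool's x, y, z in mm, then the turn about the tool's z in degrees, then the finger opening in mm, from 0 to 85.4. In form: [[[tx, ty, tz], spin, hand], ...]. A call has 1 to 12 rows; each row is the pose to reach, as a shift and turn from the pose commanded when the call began, along the tool's axes at that moment; what a row does not reach only later rows make up. A row lasts 1/12 s, in which the tool goes at most 41.7 mm and 7.16 degrees, less where a joint would pass 70% of its speed; a pose out of reach is approached as far as the arm can. A call with a gripper value outside its range is refused whole. The fingers move at their own pace and stop on an object; the grip force is fixed at half the most. Time passes only in rows, so rows that repeat a pose let the fingers close. It gives the time, the measured TCP pose, the force and the opening at its end, in the units of the state.
- robot.observe(): the state, without advancing time (a new reading comes with each control period).
- robot.grab_frame(name): name is "scene" or "top" or "wrist"; returns the picture (480x640x3 uint8, red, green, blue); there is no depth.
- robot.calibration(name): a dict with "intrinsics" (3x3 intrinsics, pixels), "k1" (the pictures are not rectified: a ray, as slopes to the right and down, at radius r is drawn at 1 + k1 r^2 times it, then the intrinsics apply), "world_to_cam" (4x4, takes a point from world to camera coordinates). Camera axes: x right, y down, z forward; pixel columns grow to the right and rows downward; lengths in mm; the calibration is good to about 2 mm. A picture is of the moment at which its call begins: read the wrist's pose just before it. calibration takes no time and is no camera call; for the wrist camera it gives the pose at the moment of the call.
- robot.close_job(): hands the job in, once; it reports no verdict.
The state is a dict: "clock": time; "joint_positions": joint angles; "joint_velocities": joint speeds; "joint_efforts": joint torques, N m; "position": TCP position; "tool_rot": TCP orientation; "contact_force": force on the tool from outside, world axes, zero at the start; "moment": the same for the moment, N m; "finger_gap": opening from 0.0 (shut) to 1.0 (fully open).
Only numpy, scipy, OpenCV 4.12 (cv2) and the standard library are available. Lean on these libraries where they do the work, as an engineer would, in place of code of your own. Each camera call takes 0.05 s, during which the arm holds its last target.

## Working session

There is one attempt and no reset: what is moved stays moved. The work goes in short steps, Python scripts to look and compute and a tool call to move; the robot and the scene stay as the last step left them, time stands still between calls to the robot, and variables do not carry over. Pictures are saved under pics/ and viewed, and the job is handed in when it is done.

Besides the shell and the picture viewer there is one more tool, called after "Emit:" in YAML: its name, and indented under it one key for each argument. carry_out: Moves the arm, as the interface text tells. Its arguments: {"type":"object","properties":{"steps":{"type":"array"}},"required":["steps"]}

```bash
mkdir -p pics; python3 - <<'E'
from plant import robot
import cv2
s=robot.observe();print(s)
for n in("scene","top"):
    im=robot.grab_frame(n);cv2.imwrite(f"pics/{n}0.png",im[:,:,::-1])
    print(n,robot.calibration(n))
E
```

```text
{'clock': 0.0, 'joint_positions': array([ 1.04691168e+00,  2.21220741e-01,  1.52762165e+00,  3.63696519e-05,
        1.39472656e+00, -1.26138139e-01]), 'joint_velocities': array([ 0.00099816,  0.0008841 , -0.00163086, -0.000961  , -0.00172842,
        0.00011557]), 'joint_efforts': array([ 7.57445414e-04, -4.96924281e+01, -3.89381719e+01, -2.05129481e-04,
        1.13361888e-02,  8.68389264e-06]), 'position': array([241.81458663, 575.70331125, 252.19697657]), 'tool_rot': array([-6.20546708e-01, -3.07901604e+00,  2.92326684e-03]), 'contact_force': array([ 0.75449574,  0.21986731, -0.13256111]), 'moment': array([-0.00542308, -0.02358271,  0.01676777]), 'finger_gap': 0.996665060486545}
scene {'intrinsics': array([[461.30798029,   0.        , 316.20980946],
       [  0.        , 461.30798029, 235.71238636],
       [  0.        ,   0.        ,   1.        ]]), 'k1': -0.07611747344928337, 'world_to_cam': array([[ 7.96596358e-01,  6.04381868e-01, -1.25219796e-02,
        -4.47148162e+02],
       [ 4.50421829e-01, -6.07232321e-01, -6.54514388e-01,
        -1.81413461e+02],
       [-4.03180379e-01,  5.15743605e-01, -7.55945842e-01,
         1.32659690e+03],
       [ 0.00000000e+00,  0.00000000e+00,  0.00000000e+00,
         1.00000000e+00]])}
top {'intrinsics': array([[448.27782777,   0.        , 324.08628708],
       [  0.        , 448.27782777, 231.87195648],
       [  0.        ,   0.        ,   1.        ]]), 'k1': 0.001738161783363193, 'world_to_cam': array([[ 2.20847017e-02, -9.99681369e-01,  1.22240384e-02,
        -2.25155063e+01],
       [-9.92168004e-01, -2.34190317e-02, -1.22695559e-01,
         5.82175888e+02],
       [ 1.22942739e-01, -9.41860498e-03, -9.92369071e-01,
         9.36528942e+02],
       [ 0.00000000e+00,  0.00000000e+00,  0.00000000e+00,
         1.00000000e+00]])}
```

View pics/scene0.png

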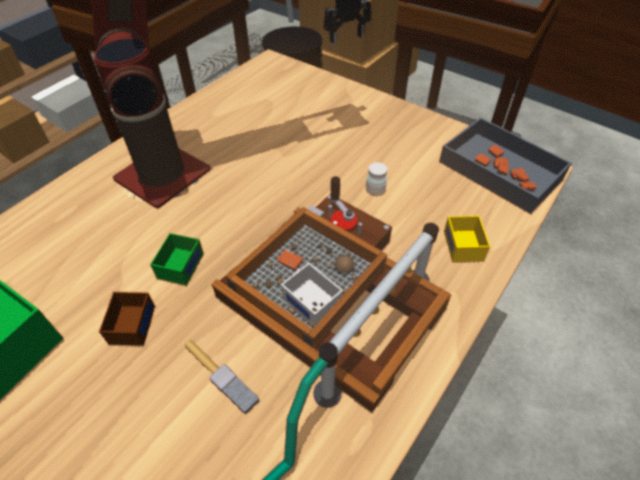

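View pics/top0.png

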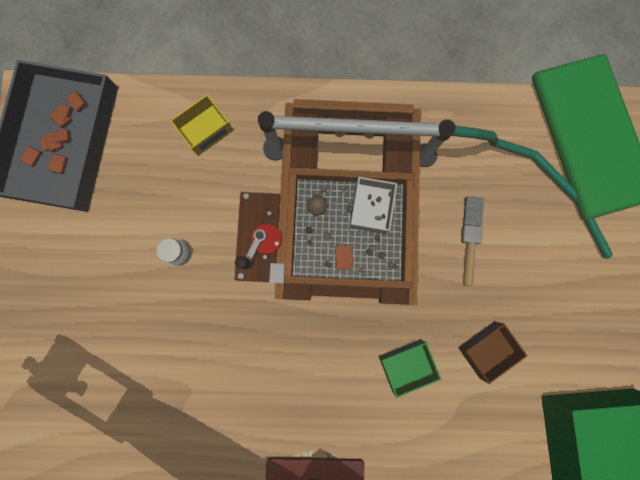

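```bash
python3 - <<'E'
import cv2
a=cv2.imread("pics/top0.png")
cv2.imwrite("pics/top0c.png",cv2.resize(a[170:320,220:320],None,fx=5.3,fy=4,interpolation=cv2.INTER_CUBIC) if 0 else cv2.resize(a[180:310,225:325],(600,780)[::1],interpolation=cv2.INTER_CUBIC)[:600])
cv2.imwrite("pics/top0d.png",cv2.resize(a[90:310,260:460],None,fx=2.7,fy=2.7,interpolation=cv2.INTER_CUBIC))
b=cv2.imread("pics/scene0.png")
cv2.imwrite("pics/scene0c.png",cv2.resize(b[165:315,210:400],None,fx=4,fy=4,interpolation=cv2.INTER_CUBIC))
E
```

```text
(no output)
```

View pics/top0c.png

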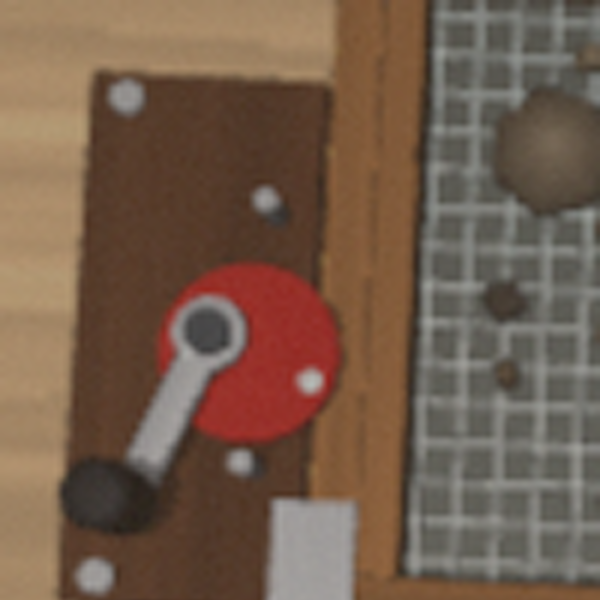

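View pics/top0d.png

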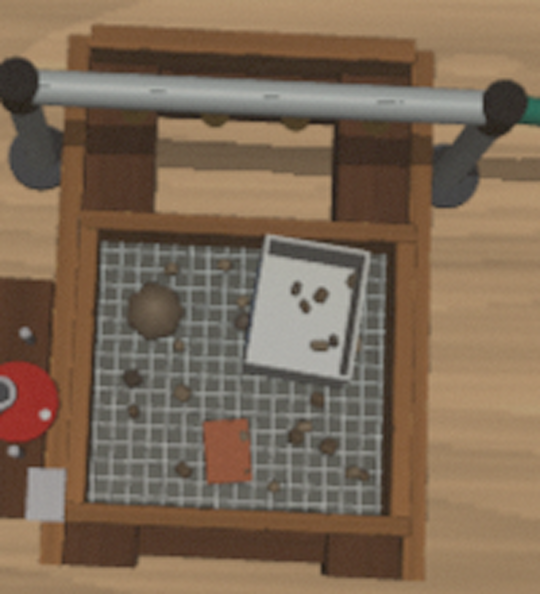

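View pics/scene0c.png

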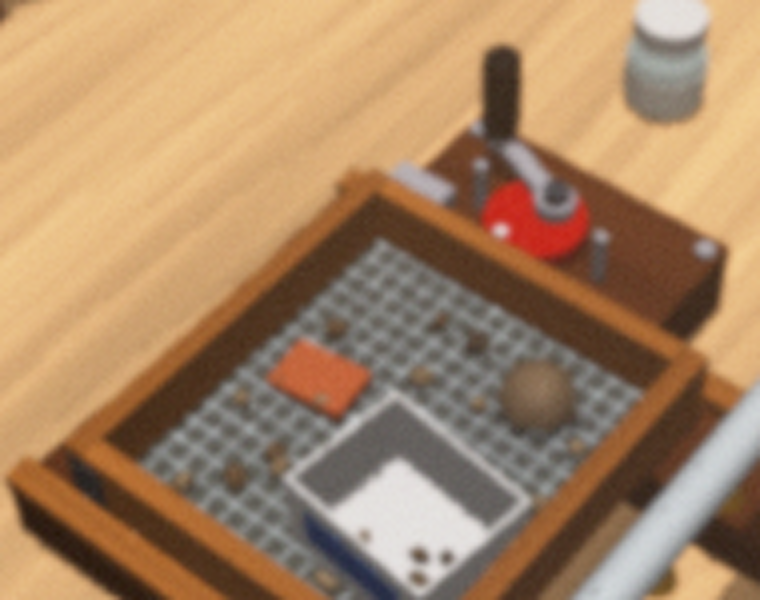

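```bash
cat > h.py <<'E'
from plant import robot
import cv2,numpy as np
def ray(n,uv,z,c=None):
    c=c or robot.calibration(n);K=c["intrinsics"];W=c["world_to_cam"]
    x=(uv[0]-K[0,2])/K[0,0];y=(uv[1]-K[1,2])/K[1,1]
    rd=np.hypot(x,y);r=rd
    for _ in range(20): r=rd/(1+c["k1"]*r*r)
    f=r/rd if rd else 1
    R=W[:3,:3];o=-R.T@W[:3,3];d=R.T@np.array([x*f,y*f,1])
    return o+d*(z-o[2])/d[2]
def proj(n,p,c=None):
    c=c or robot.calibration(n);W=c["world_to_cam"];q=W[:3,:3]@np.array(p)+W[:3,3]
    x,y=q[:2]/q[2];k=1+c["k1"]*(x*x+y*y);K=c["intrinsics"]
    return np.array([K[0,0]*x*k+K[0,2],K[1,1]*y*k+K[1,2]])
E
python3 - <<'E'
from h import *
P=dict(bolt=((259.5,235.3),80),grip=((242,262),141),dot=((276.5,243.5),68),railLF=((285.9,104.1),52),railLR=((275.6,298.1),52),railRF=((420.5,109.6),52),railRR=((416.9,304.4),52),
RL=((284.8,285.6),90),RR=((412.2,287.4),90),FL=((289.6,168.5),90),FR=((414,174.4),90),jar=((169,250),75),
stopL=((294,101),75),stopR=((413.7,105.2),75),pinA=((225+265/6,180+198/6),90),pinB=((225+239/6,180+461/6),90))
for k,(u,z) in P.items(): print(k,ray("top",u,z).round(1))
S=dict(bolt=((210+557/4,165+193/4),80),grip=((210+502/4,165+55/4),141),jar=((210+672/4,165+10/4),75),RL=((210+362/4,165+172/4),90),FL=((210+700/4,165+358/4),90),pinA=((210+600/4,165+236/4),90),pinB=((210+481/4,165+163/4),90))
for k,(u,z) in S.items(): print("S",k,ray("scene",u,z).round(1))
E
```

```text
bolt [566.8 124.4  80. ]
grip [507.8 147.5 141. ]
dot [551.8  89.9  68. ]
railLF [862.8  81.5  52. ]
railLR [438.6  89.3  52. ]
railRF [ 858.2 -216.4   52. ]
railRR [ 432. -207.   52.]
RL [464.9  68.1  90. ]
RR [ 467.  -189.3   90. ]
FL [707.1  66.   90. ]
FR [ 701.  -193.6   90. ]
jar [532.5 310.1  75. ]
stopL [860.6  62.3  75. ]
stopR [ 858.2 -196.5   75. ]
pinA [612.3 105.   90. ]
pinB [521.9 110.5  90. ]
S bolt [567.4 124.3  80. ]
S grip [508.2 148.5 141. ]
S jar [531.3 311.6  75. ]
S RL [469.2  61.2  90. ]
S FL [705.6  60.1  90. ]
S pinA [611.8 102.6  90. ]
S pinB [521.9 109.5  90. ]
```

```bash
cat >> h.py <<'E'
from scipy.spatial.transform import Rotation as Ro
def shift(p,frm=None):
    s=robot.observe();R=Ro.from_rotvec(s["tool_rot"]).as_matrix()
    return (R.T@(np.array(p)-(s["position"] if frm is None else np.array(frm)))).round(0)
E
python3 - <<'E'
from h import *
print(shift([503,106,220],[242.1,576.2,253.3]),shift([503,106,132],[242.1,576.2,253.3]))
E
```

```text
[-423. -332.   34.] [-423. -332.  122.]
```

Candidates for the lever: the black grip at top (242,262) / scene (335,180). The other black items are the spray-bar post caps at top (266,120) and (446,130). The grip on the arm by the red cam is the right one, and both cameras agree on it to within 1 mm. The tubs at top (202,125) yellow, (409,368) green and (493,352) brown are look-alikes. The white tub in the tray is at (373,205).

The lever is at about 0.37 rad and the tray at about x = 22 mm. I'll move above the tray side of the grip with the fingers shut.

Emit:
carry_out:
  steps:
    - [[-35,-28,3],0,0]
    - [[-70,-55,6],0,0]
    - [[-105,-83,9],0,0]
    - [[-141,-110,12],0,0]
    - [[-176,-138,15],0,0]
    - [[-211,-166,18],0,0]
    - [[-247,-193,21],0,0]
    - [[-282,-221,24],0,0]
    - [[-317,-249,27],0,0]
    - [[-352,-276,30],0,0]
    - [[-388,-304,32],0,0]
    - [[-423,-332,34],0,0]

```text
clock: 1.1
position: [485.1, 138.2, 220.8]
tool_rot: [-0.621, -3.079, -0.0]
contact_force: [0.5, 0.9, 0.2]
finger_gap: 0.002
```

Emit:
carry_out:
  steps:
    - [[0,0,0],0,0]
    - [[0,0,0],0,0]
    - [[0,0,0],0,0]

```text
clock: 1.35
position: [484.3, 140.3, 220.7]
tool_rot: [-0.622, -3.078, -0.0]
contact_force: [-0.1, 0.1, 0.3]
finger_gap: 0.003
```

```bash
python3 - <<'E'
from h import *
s=robot.observe();print(s["position"],s["clock"])
for n in("scene","top","wrist"):
    cv2.imwrite(f"pics/{n}1.png",robot.grab_frame(n)[:,:,::-1])
a=cv2.imread("pics/scene1.png")[100:300,220:460]
b=cv2.imread("pics/wrist1.png")
cv2.imwrite("pics/c1.png",np.hstack([cv2.resize(a,(400,333)),cv2.resize(b,(400,300))[:,:] if 0 else cv2.resize(b,(400,333))]))
print(shift([503,106,132]))
E
```

```text
[484.31495954 140.29822938 220.74150477] 1.35
[-31. -26.  89.]
```

View pics/c1.png

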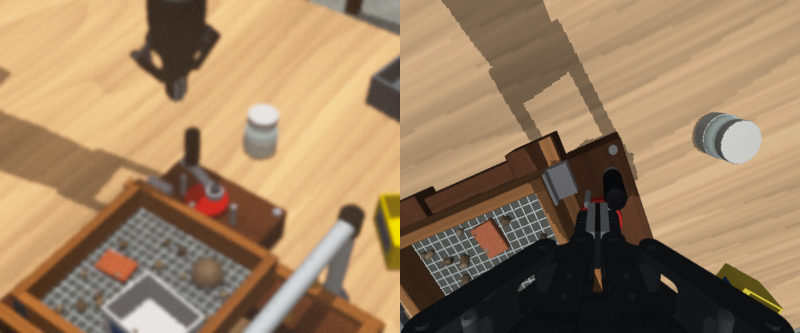

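The tool is above and behind the grip (scene crop: fingertips at (177,95), grip at (192,145)). The jar stands clear. Next I'll shift to the tray side and go down.

Emit:
carry_out:
  steps:
    - [[-31,-26,0],0,0]
    - [[-31,-26,20],0,0]
    - [[-31,-26,45],0,0]
    - [[-31,-26,70],0,0]
    - [[-31,-26,89],0,0]
    - [[-31,-26,89],0,0]
    - [[-31,-26,89],0,0]

```text
clock: 2.08
position: [502.0, 105.4, 131.5]
tool_rot: [-0.617, -3.078, 0.001]
contact_force: [0.1, -0.3, -0.1]
finger_gap: 0.003
```

```bash
python3 - <<'E'
from h import *
s=robot.observe();print(s["position"],s["clock"],s["contact_force"])
a=robot.grab_frame("scene")[:,:,::-1][140:260,260:440];b=robot.grab_frame("top")[:,:,::-1][180:300,200:380]
cv2.imwrite("pics/c2.png",np.hstack([cv2.resize(a,(400,267)),cv2.resize(b,(400,267))]))
p0=s["position"]
# path relative: lag
import math
prev=None
for ang in [-.28,0,.15,.3,.45,.6,.75,.9,1.05,1.2,1.35,1.5,1.65,1.8,1.95,2.1,2.25,2.4,2.5,2.6,2.7]:
    d=np.array([-math.cos(ang),math.sin(ang)])*65
    y=-.018;R=np.array([[math.cos(y),-math.sin(y)],[math.sin(y),math.cos(y)]])
    w=np.array([567,124.5])+R@d
    print(ang,w.round(0),shift([*w,p0[2]]))
E
```

```text
[502.03873034 105.35953208 131.47512703] 2.0833 [ 0.0815748  -0.29494308 -0.1331145 ]
-0.28 [504. 108.] [1. 2. 2.]
0 [502. 126.] [10. 18.  2.]
0.15 [503. 135.] [13. 27.  2.]
0.3 [505. 145.] [14. 37.  2.]
0.45 [509. 154.] [14. 47.  2.]
0.6 [514. 162.] [13. 56.  2.]
0.75 [520. 170.] [10. 66.  2.]
0.9 [528. 176.] [ 6. 75.  2.]
1.05 [536. 181.] [ 0. 83.  2.]
1.2 [545. 185.] [-6. 90.  2.]
1.35 [554. 188.] [-14.  96.   2.]
1.5 [564. 189.] [-22. 101.   2.]
1.65 [573. 189.] [-31. 104.   2.]
1.8 [583. 188.] [-41. 106.   2.]
1.95 [592. 184.] [-51. 107.   2.]
2.1 [601. 180.] [-60. 106.   2.]
2.25 [609. 174.] [-70. 104.   3.]
2.4 [616. 168.] [-79. 101.   3.]
2.5 [620. 162.] [-85.  98.   3.]
2.6 [623. 157.] [-90.  94.   3.]
2.7 [626. 151.] [-95.  90.   3.]
```

View pics/c2.png

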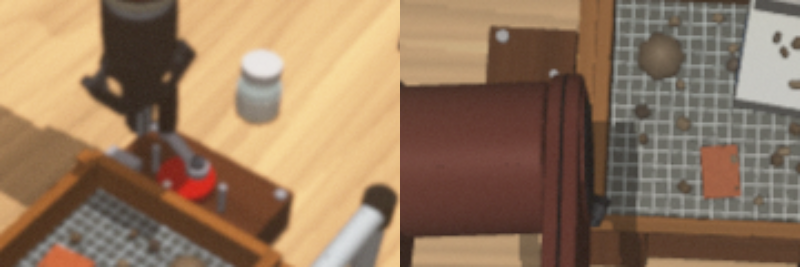

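The fingertips now sit on the tray side of the grip (scene crop (150,130)), with no contact. I'll push the lever round from here.

Emit:
carry_out:
  steps:
    - [[5,9,0],0,0]
    - [[10,18,0],0,0]
    - [[13,27,0],0,0]
    - [[14,37,0],0,0]
    - [[14,42,0],0,0]
    - [[14,47,0],0,0]
    - [[13,56,0],0,0]
    - [[10,66,0],0,0]
    - [[6,75,0],0,0]
    - [[0,83,0],0,0]
    - [[-6,90,0],0,0]
    - [[-6,90,0],0,0]

```text
clock: 3.18
position: [544.1, 185.9, 131.7]
tool_rot: [-0.62, -3.079, -0.0]
contact_force: [-0.8, -0.3, -0.6]
finger_gap: 0.0
```

```bash
python3 - <<'E'
from h import *
s=robot.observe();print(s["position"],s["clock"],s["contact_force"])
a=robot.grab_frame("scene")[:,:,::-1][140:260,260:440];b=robot.grab_frame("wrist")[:,:,::-1]
cv2.imwrite("pics/c3.png",np.hstack([cv2.resize(a,(400,267)),cv2.resize(b,(400,267))]))
E
```

```text
[544.14079428 185.88497285 131.65760102] 3.1833 [-0.77291465 -0.34070597 -0.59140115]
```

View pics/c3.png

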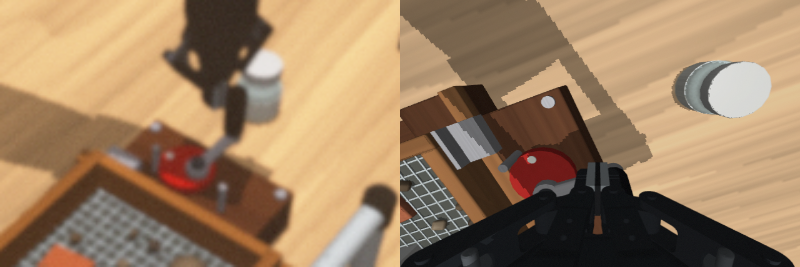

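The lever has turned outwards to about 1.7 rad (scene crop: grip at (236,110), bolt at (198,165)). I'll continue the arc.

Emit:
carry_out:
  steps:
    - [[-8,6,0],0,0]
    - [[-16,11,0],0,0]
    - [[-25,14,0],0,0]
    - [[-35,16,0],0,0]
    - [[-45,17,0],0,0]
    - [[-54,16,0],0,0]
    - [[-64,14,0],0,0]
    - [[-73,11,0],0,0]
    - [[-79,8,0],0,0]
    - [[-84,4,0],0,0]
    - [[-89,0,0],0,0]
    - [[-89,0,0],0,0]

```text
clock: 4.28
position: [625.8, 150.1, 131.9]
tool_rot: [-0.622, -3.078, -0.001]
contact_force: [-0.7, 1.7, -0.7]
finger_gap: -0.003
```

```bash
python3 - <<'E'
from h import *
s=robot.observe();print(s["position"],s["clock"],s["contact_force"])
a=robot.grab_frame("scene")[:,:,::-1][140:260,260:440];b=robot.grab_frame("wrist")[:,:,::-1]
cv2.imwrite("pics/c4.png",np.hstack([cv2.resize(a,(400,267)),cv2.resize(b,(400,267))]))
E
```

```text
[625.76602023 150.09254528 131.88208799] 4.2833 [-0.67695592  1.69481056 -0.71820363]
```

View pics/c4.png

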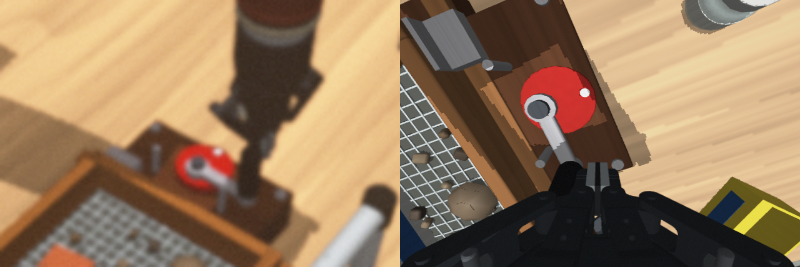

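The lever is forward, with the dot away from the tray, at about 3.1 rad. I'll back off outwards and lift, then check with the top camera.

Emit:
carry_out:
  steps:
    - [[0,12,0],0,0]
    - [[0,25,0],0,0]
    - [[0,25,-25],0,0]
    - [[0,25,-60],0,0]
    - [[0,25,-95],0,0]
    - [[0,0,-120],0,30]
    - [[25,-20,-120],-7,70]
    - [[50,-40,-120],-14,70]
    - [[75,-65,-120],-22,70]
    - [[95,-95,-120],-22,70]
    - [[115,-125,-120],-22,70]
    - [[135,-155,-120],-22,70]

```text
clock: 5.38
position: [440.8, 60.2, 252.9]
tool_rot: [0.019, 3.139, -0.0]
contact_force: [0.8, -0.6, 1.1]
finger_gap: 0.822
```

```bash
python3 - <<'E'
from h import *
s=robot.observe();print(s["position"],s["clock"],s["contact_force"],s["joint_positions"].round(2))
R=Ro.from_rotvec(s["tool_rot"]).as_matrix();print(R.round(3))
print(shift([425,-58,200]),shift([425,-58,80]))
E
```

```text
[440.80286622  60.2216543  252.9434999 ] 5.3833 [ 0.80943693 -0.58813964  1.0971452 ] [-0.04 -0.23  1.97 -0.    1.39 -1.6 ]
[[-1.     0.012  0.002]
 [ 0.012  1.    -0.   ]
 [-0.002 -0.    -1.   ]]
[  15. -118.   53.] [  15. -118.  173.]
```

Emit:
carry_out:
  steps:
    - [[20,-30,0],0,70]
    - [[30,-60,10],0,70]
    - [[30,-90,30],0,70]
    - [[30,-118,50],0,70]
    - [[30,-118,50],0,70]
    - [[30,-118,50],0,70]

```text
clock: 5.88
position: [409.8, -58.2, 202.1]
tool_rot: [-0.026, -3.141, -0.001]
contact_force: [-0.0, 1.0, 1.3]
finger_gap: 0.817
```

```bash
python3 - <<'E'
from h import *
s=robot.observe();print(s["position"],s["clock"],s["contact_force"])
a=robot.grab_frame("scene")[:,:,::-1][140:320,200:440];b=robot.grab_frame("top")[:,:,::-1][90:310,200:480]
cv2.imwrite("pics/c5.png",cv2.resize(b,None,fx=2.7,fy=2.7,interpolation=cv2.INTER_CUBIC))
cv2.imwrite("pics/c5s.png",cv2.resize(a,None,fx=3,fy=3,interpolation=cv2.INTER_CUBIC))
E
```

```text
[409.82347951 -58.20702494 202.06328555] 5.8833 [-0.0120225   1.01899793  1.26024344]
```

View pics/c5.png

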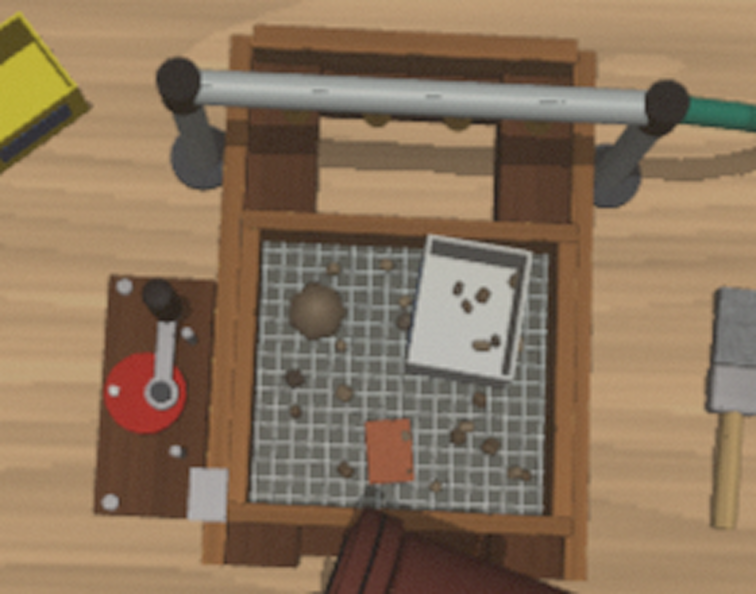

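View pics/c5s.png

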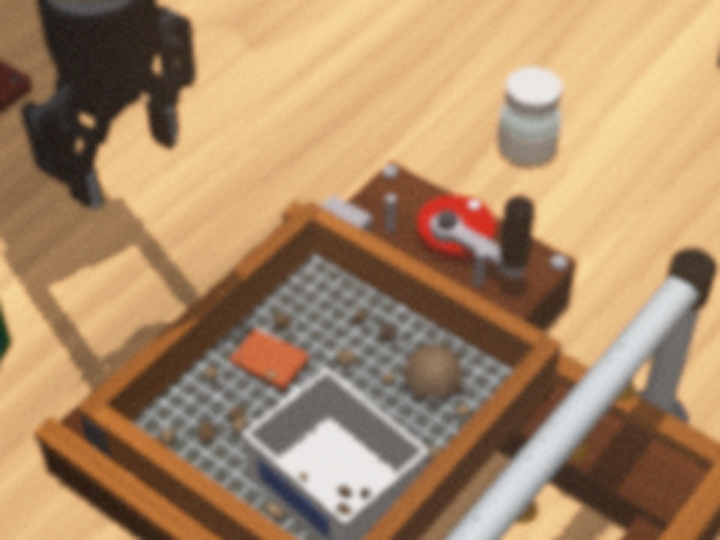

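The cam is released. The lever points straight forward (bolt (161,392), grip (160,300)) and the dot is away from the tray at (114,391). The tray has not moved. I'll lower behind its rear wall.

Emit:
carry_out:
  steps:
    - [[0,0,30],0,70]
    - [[0,0,60],0,70]
    - [[0,0,90],0,70]
    - [[0,0,122],0,70]
    - [[-10,0,122],0,70]
    - [[-20,0,122],0,70]
    - [[-28,0,122],0,70]
    - [[-34,0,122],0,70]
    - [[-39,0,122],0,70]
    - [[-44,0,122],0,70]
    - [[-48,0,122],0,70]
    - [[-52,0,122],0,70]

```text
clock: 6.98
position: [460.8, -58.3, 80.2]
tool_rot: [-0.021, -3.139, -0.0]
contact_force: [-6.6, 0.2, 3.2]
finger_gap: 0.822
```

```bash
python3 - <<'E'
from h import *
s=robot.observe();print(s["position"],s["clock"],s["contact_force"])
a=robot.grab_frame("scene")[:,:,::-1][140:320,200:440]
cv2.imwrite("pics/c6s.png",cv2.resize(a,None,fx=3,fy=3,interpolation=cv2.INTER_CUBIC))
E
```

```text
[460.78949194 -58.31647862  80.20121139] 6.9833 [-6.59444812  0.21208842  3.23178191]
```

View pics/c6s.png

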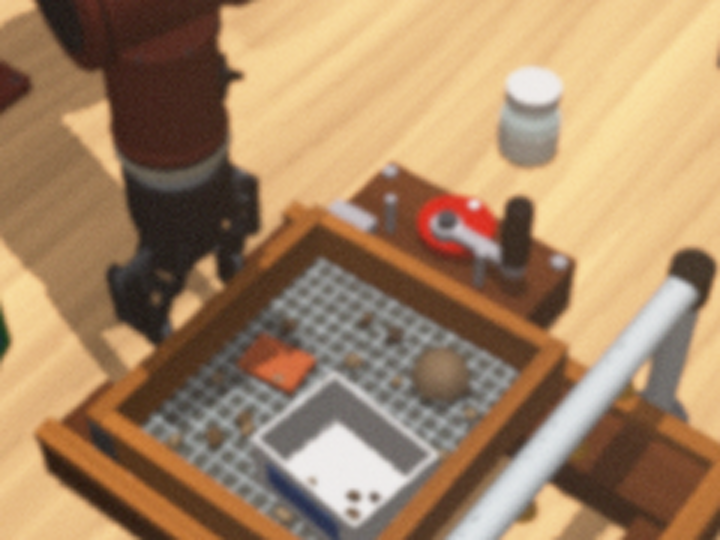

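The fingers touch the rear wall at about 6.6 N and the tray slides smoothly. The load and lever look fine. I'll keep pushing gently.

Emit:
carry_out:
  steps:
    - [[-8,0,0],0,70]
    - [[-16,0,0],0,70]
    - [[-24,0,0],0,70]
    - [[-32,0,0],0,70]
    - [[-40,-1,0],0,70]
    - [[-48,-1,0],0,70]
    - [[-56,-1,0],0,70]
    - [[-64,-1,0],0,70]
    - [[-72,-1,0],0,70]
    - [[-80,-1,0],0,70]
    - [[-88,-2,0],0,70]
    - [[-94,-2,0],0,70]

```text
clock: 8.03
position: [556.6, -61.9, 80.3]
tool_rot: [0.022, 3.141, -0.0]
contact_force: [-3.9, -0.6, -2.0]
finger_gap: 0.817
```

```bash
python3 - <<'E'
from h import *
s=robot.observe();print(s["position"],s["clock"],s["contact_force"])
a=robot.grab_frame("scene")[:,:,::-1][140:320,200:440]
cv2.imwrite("pics/c7s.png",cv2.resize(a,None,fx=3,fy=3,interpolation=cv2.INTER_CUBIC))
E
```

```text
[556.61970543 -61.94499071  80.26946892] 8.0333 [-3.85749467 -0.56127671 -2.02723785]
```

View pics/c7s.png

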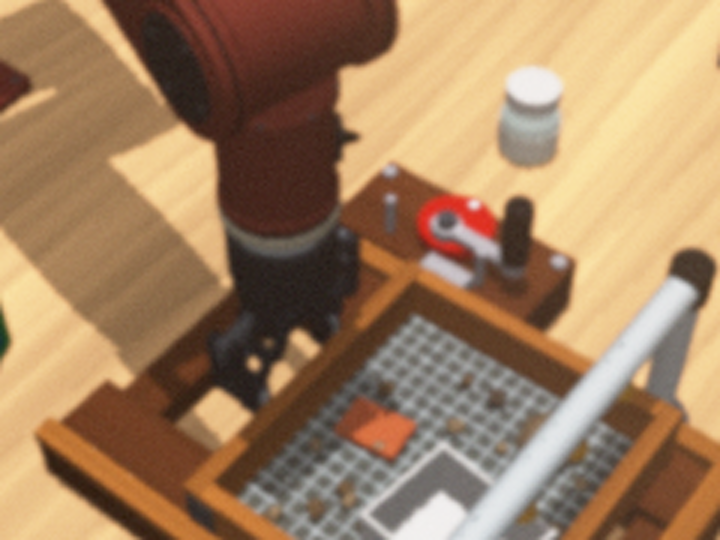

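The lug is passing the cam freely (lug at (447,268)). I'll do the last stretch slowly until the stop is felt.

Emit:
carry_out:
  steps:
    - [[-6,0,0],0,70]
    - [[-12,0,0],0,70]
    - [[-18,0,0],0,70]
    - [[-23,0,0],0,70]
    - [[-27,0,0],0,70]
    - [[-30,0,0],0,70]
    - [[-33,0,0],0,70]
    - [[-35,0,0],0,70]
    - [[-36,0,0],0,70]

```text
clock: 8.83
position: [589.5, -62.2, 80.2]
tool_rot: [-0.021, -3.136, -0.0]
contact_force: [-18.3, 0.0, 12.7]
finger_gap: 0.825
```

Emit:
carry_out:
  steps:
    - [[-1,0,0],0,70]
    - [[-2,0,0],0,70]
    - [[-2,0,0],0,70]
    - [[-2,0,0],0,70]

```text
clock: 9.17
position: [589.7, -62.1, 79.8]
tool_rot: [-0.022, -3.132, -0.001]
contact_force: [-22.1, 0.7, 13.5]
finger_gap: 0.82
```

The tray is firm against the stop: force rises with no further travel. I'll back off, lift and look.

Emit:
carry_out:
  steps:
    - [[5,0,0],0,70]
    - [[15,0,0],0,70]
    - [[30,0,0],0,70]
    - [[50,0,0],0,70]
    - [[75,0,0],0,70]
    - [[100,0,-20],0,70]
    - [[130,0,-50],0,70]
    - [[160,0,-80],0,70]
    - [[180,0,-110],0,70]
    - [[200,0,-130],0,70]
    - [[200,0,-130],0,70]

```text
clock: 10.08
position: [394.9, -60.4, 215.9]
tool_rot: [0.022, 3.131, -0.006]
contact_force: [0.7, -0.4, 1.0]
finger_gap: 0.818
```

```bash
python3 - <<'E'
from h import *
s=robot.observe();print(s["position"],s["clock"],s["contact_force"])
a=robot.grab_frame("scene")[:,:,::-1][140:400,200:460];b=robot.grab_frame("top")[:,:,::-1][90:310,150:500]
cv2.imwrite("pics/c8.png",cv2.resize(b,None,fx=2.2,fy=2.2,interpolation=cv2.INTER_CUBIC))
cv2.imwrite("pics/c8s.png",cv2.resize(a,None,fx=2.3,fy=2.3,interpolation=cv2.INTER_CUBIC))
E
```

```text
[394.93502543 -60.44515323 215.86230367] 10.0833 [ 0.70906339 -0.42576206  1.04368516]
```

View pics/c8.png

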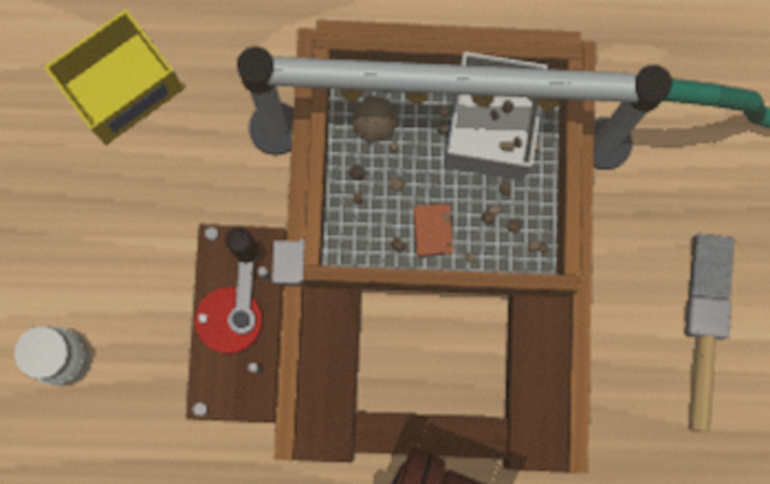

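View pics/c8s.png

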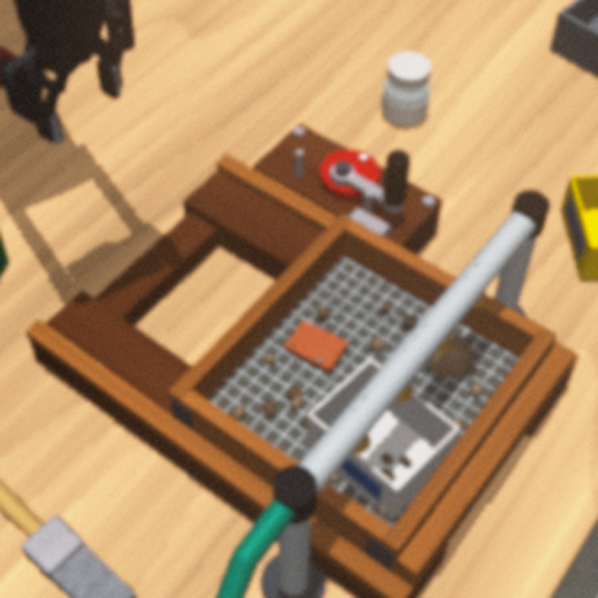

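```bash
python3 - <<'E'
from h import *
R=Ro.from_euler('z',-.018).as_matrix();o=np.array([563.5,-60.6,0])
for uv in[(302,280),(580,290)]:
    print((R.T@(ray("top",(uv[0]/2.2+150,uv[1]/2.2+90),90)-o)).round(1), "rear edge home 40")
b=ray("top",(241/2.2+150,320/2.2+90),80);g=ray("top",(241/2.2+150,240/2.2+90),141);print((R.T@(g-b)).round(1))
robot.close_job()
E
```

```text
[ 38.5 128.9  90. ] rear edge home 40
[  39.9 -131.3   90. ] rear edge home 40
[64.5 -4.2 61. ]
the job is handed in; nothing more can be done
```

The cam lock is released and the tray is home against the end stop; I've handed the job in. No verdict is reported.

- **Cam:** I pushed the lever round from about 0.37 rad with the shut fingertips. The last picture shows it straight forward, at about 3.2 rad by measurement (low point 3.14), with the white dot away from the tray.
- **Tray:** I then slid it forward by its rear wall with two fingers. At the stop, the force rose to about 22 N with no further travel. The last check puts its rear edge at 38.5 to 40 mm in the stand's frame, where home is 40 mm. This agrees within the 2 mm camera accuracy.
- **Everything else:** In the last pictures the tub is upright and the stone and sherd lie in the tray. The brush and jar appear untouched, and the arm is clear. No check failed or disagreed.

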